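Move a test coupon to the drying stand with self-closing tweezers

TASK

Squeeze the self-closing tweezers open to take them off their parking post, bring them down over the taller of the two steel coupons in the grey rack until its top edge meets the stop in the tweezers' throat, and let them close on it. Lift the coupon out with the tweezers, feel for the slot of the drying stand and lower the coupon until it stands fully home in it, then leave it there upright with the tweezers still clamped on. Never touch the coupon with the fingers, press it only gently on rack and stand (well under 20 N), and leave the short coupon, the salve tin and the cork alone.

Things in the scene. Friction and masses are not known exactly. Their poses are not given: they have to be found in the camera images.
- tweezers: Steel self-closing (cross-lock) tweezers, 98 mm long, upright, tips down, clipped on the post. Origin: centre of the underside of the throat stop, a bar 12 x 5.6 mm between the arms on which a gripped part's top edge bears. z up to the tail block (13 x 12 mm, top at z = +76 mm), x along the arms' 12 mm width, y the line along which the arms are squeezed and the tips open.
- tips (a point): Middle between the tip ends, 22 mm below the tweezers' origin; axes as the tweezers. Tip pads 12 mm wide, 18 mm long, 3 mm thick; gap between the tip ends up to 22 mm when squeezed fully open. Left to themselves they grip with about 8 N.
- handle (a point): Middle between the two squeeze plates, 43 mm above the tweezers' origin; axes as the tweezers. Plates 12 mm wide, from 29 to 57 mm above the origin, outer faces 32 mm apart when the tips hold 6 mm, 27 mm when fully open. Pinched with 8 to 12 N the tweezers can be carried without opening (they start to open at about 20 N a side); fully open at about 30 N; 40 to 50 N is safe.
- blade_a (a joint): Opening angle of each arm of the tweezers (both move alike), rad: -0.037 closed on nothing, 0 when holding 6 mm (post tongue or coupon), +0.09 squeezed fully open.
- post: Parking post, fixed: dark round foot 60 mm across and 13 mm high with an upright steel tongue, 22 mm (x) by 6 mm (y), to z = 66 mm. Origin: centre of the underside, z up. The tweezers stand with the throat on the tongue's top.
- rack: Grey plastic rack, fixed, 44 x 104 x 26 mm, with two slots 20 mm deep at y = +30 and -30 mm, each long along x. Origin: centre of the underside, z up. Either slot may hold the tall coupon. The slots leave the coupon about 0.8 mm play on every side.
- coupon: The tall plain steel coupon to be moved: 24 mm (x) by 6 mm (y) by 60 mm high, 60 g or so. Origin: centre of its lower end, z up. It stands in a rack slot with its lower end 6 mm above the table and its top 40 mm above the rack.
- coupon_top (a point): Centre of the top edge of the tall coupon, 60 mm above its origin; axes as the coupon.
- coupon_short: A shorter steel coupon, 24 x 6 x 42 mm, in the other rack slot; to be left there. Origin: centre of its lower end.
- stand: Drying stand, fixed: aluminium channel 74 (x) x 112 (y) x 16 mm holding a flat-topped grey carriage, 56 x 80 mm, top 28 mm above the stand's origin (centre of the underside, z up). In the carriage's middle is one slot for the coupon, 27.6 mm (x) by 7.6 mm (y), mouth chamfered 1.5 mm, floor 10 mm above the stand's origin (18 mm deep).
- stand_top (a point): Point 28 mm above the stand's origin, on the carriage's flat top; axes as the stand. The slot's centre lies on the y line through this point, up to 8 mm to either side; where is not measured: feel for it along y with the coupon's lower end, or look. Dab in small steps: dragging under load tilts the tweezers in a light grip. The carriage stays put under less than 60 N.
- salve_tin: Bystander: round flat brass-coloured tin, 55 mm across, 22 mm high. Origin: centre of the underside.
- cork_large: Bystander: large tapered cork, 42 mm across, 26 mm high. Origin: centre of the underside.
Mind the look-alikes: they are no part of the job. There is more than one size of the stand; the one meant has the size given above.

How it is judged (in metres and radians):
On the way, in this order (a step that is already met when the one before it is completed fails the run):
1. the tweezers are off the post, squeezed open (distance between tweezers and post above 0.1 m and value of joint blade_a above 0.04 rad), for 0.1 s.
2. the tweezers have closed on the tall coupon, its top edge within 2.5 mm of the throat stop, and have lifted it at least 20 mm clear of the slot floor (distance between tweezers and coupon_top below 0.006 m and z of coupon_top in the frame of tweezers above -0.0025 m and value of joint blade_a between -0.015 and 0.015 rad and height (world z) of coupon above 0.026 m), for 0.2 s.
At the end, for the whole second after the job is handed in: The tall coupon stands upright (within 7 degrees) in the slot of the drying stand, its lower end within 1.5 mm of the slot floor; the tweezers are clamped on it, upright within 11 degrees, with the coupon's top edge within 2.5 mm of the throat stop; both are at rest and released (z of coupon in the frame of stand below 0.0115 m and horizontal distance between coupon and stand below 0.013 m and angle between coupon's own z axis and vertical below 0.12 rad and z of coupon_top in the frame of tweezers above -0.0025 m and distance between tweezers and coupon_top below 0.006 m and value of joint blade_a between -0.015 and 0.015 rad and angle between tweezers's own z axis and vertical below 0.2 rad and linear speed of each of coupon, tweezers below 0.03 m/s); the robot touches nothing.
It fails at once if the fingers touch the tall coupon (contact force between the fingers and coupon above 0.5 N).
It fails at once if the tall coupon is pressed on the rack with more than 20 N (contact force between coupon and rack above 20 N).
It fails at once if the tall coupon is pressed on the drying stand with more than 20 N (contact force between coupon and stand above 20 N).
It fails at once if the short coupon, the salve tin or the cork is moved by more than 10 mm (distance of any of coupon_short, salve_tin, cork_large from where it was at the start of the episode above 0.01 m).
It also fails if it takes over 54 s, if anything falls off the work surface, if the arm or the gripper's body presses on something with over 40 N, if the wrist force passes 120 N, or if a joint passes its speed limit or range.

ROBOT

A 6-joint arm with a two-finger parallel gripper is mounted at the origin on a cart in front of the work surface, level with it; the furniture and walls round the work are solid. World frame = base frame: x ahead of the robot, y to its left, z up, the work surface at z = 0. Lengths are in m, angles in degrees, forces in N, time in s.
With the tool pointing down it reaches from about 0.4 to 0.825 m from the base axis. Payload 7 kg.
Tool frame: the origin (TCP) lies at the very end of the fingers, on their centre line; the grasp point (between the pads) lies behind it (r.grasp_offset is the z of the grasp point in the tool frame, in m); z points along the fingers, y is the direction in which the jaws open and shut (so a half turn about z gives the same grasp; the last joint's range is limited). The gripper opens to 88 mm and grips with 3 to 60 N. Pads are 19 mm wide; open, the fingers measure 130 mm over their backs; the gripper's body (78 mm by 193 mm) begins 47 mm behind the grasp point.
Start: joints at [85.033, 20.546, 0.682, 0, -70.136, -16.507], TCP at [0.247, 0.628, 0.227] pointing down, gripper open.
Joint ranges: [-176.03, 176.03], [-82.01, 121.73], [-58.28, 71.71], [-173.87, 95.51], [-174.79, -0.11], [-173.66, 173.66]. Speed limits (degrees/s): [136.94, 136.94, 172.46, 180, 180, 180].

INTERFACE

Orientations are given as [roll, pitch, yaw] about the fixed x, y, z axes, in that order (R = Rz(yaw) Ry(pitch) Rx(roll)).
In Python, from plant import r gives the robot as it stands. The module is installed in compiled form; this text tells all that it offers.
- The arm moves only by the tool servo_tool, never from a script. Its argument "targets" is a list of rows, each an object of numbers: "dx", "dy", "dz": the shift along the world's x, y, z in cm; "spin": the turn about the world's z in rad; "grip": the opening in per cent of the stroke, from 0 (shut) to 100 (fully open). A call has exactly 10 rows; each row is the pose to reach, as a shift and turn from the pose commanded when the call began; what a row does not reach only later rows make up. A row lasts 1/12 s, in which the tool goes at most 41.7 mm and 7.16 degrees, less where a joint would pass 70% of its speed; a pose out of reach is approached as far as the arm can. A call with a gripper value outside its range is refused whole. The fingers move at their own pace and stop on an object; "squeeze" is the grip in N (left out, the last holds). Time passes only in rows, so rows that repeat a pose let the fingers close, or fill a call up. It gives the time, the measured TCP pose, the force and the opening at its end, in the units of the state.
- r.get_state(): the state, without advancing time (a new reading comes with each control period).
- r.capture(name): name is "scene" or "top" or "wrist"; returns the picture (400x640x3 uint8, blue, green, red); there is no depth.
- r.get_calibration(name): a dict with "K" (3x3 intrinsics, pixels), "extrinsics" (4x4, takes a point from camera to world coordinates). Camera axes: x right, y down, z forward; pixel columns grow to the right and rows downward; lengths in m; the calibration is good to about 2 mm. A picture is of the moment at which its call begins: read the wrist's pose just before it. get_calibration takes no time and is no camera call; for the wrist camera it gives the pose at the moment of the call.
- r.close_job(): hands the job in, once; it reports no verdict.
Trained networks look in the newest picture that a camera, given by its name, has taken for a name from the list of things; names that differ only in an ending like _2 or _b are one class to them, and where a whole thing is asked for, a point or a joint stands for the part that bears it (a point fixed in the world has none). Each returns a list of dicts, best first, with "p" (0 to 1); they miss things now and then, are a little off and sometimes report something else, mostly with a low value. They report only what shows in the picture. A call takes as long as a camera call. They do not tell look-alikes from the thing itself.
- r.cut_out(name, camera): "mask" (400x640 bool, what is visible of it) and "extent" ([left, top, right, bottom] in pixels, round what is visible of it).
The state is a dict: "time_s": time; "joints": joint angles; "qd": joint speeds; "joint_torque": joint torques, N m; "tcp_pos": TCP position; "eef_rot": TCP orientation; "contact_force": force on the tool from outside, world axes, zero at the start; "moment": the same for the moment, N m; "gripper_width": finger opening in m.
Only numpy, scipy, OpenCV 4.12 (cv2) and the standard library are available. Lean on these libraries where they do the work, as an engineer would, in place of code of your own. Each camera call takes 0.05 s, during which the arm holds its last target. There are 200 camera calls.

## Working session

There is one attempt and no reset: what is moved stays moved. The work goes in short steps, Python scripts to look and compute and a tool call to move; the robot and the scene stay as the last step left them, time stands still between calls to the robot, and variables do not carry over. Pictures are saved under pics/ and viewed, about 8 in all and at most 12, crops included, and the job is handed in when it is done.

Besides the shell and the picture viewer there is one more tool, called after ">>>" by a JSON object that holds its "op" and its "data", one argument or row to a line. servo_tool: Moves the arm, as the interface text tells. Its arguments: {"type":"object","properties":{"targets":{"type":"array"},"squeeze":{"type":"number"}},"required":["targets"]}

```bash
mkdir -p pics; python3 - <<'E'
from plant import r
import cv2,numpy as np
s=r.get_state();print(s['time_s'],s['tcp_pos'],s['eef_rot'],s['gripper_width'],r.grasp_offset)
for n in ['scene','top']:
    im=r.capture(n);cv2.imwrite(f'pics/{n}0.png',im)
    c=r.get_calibration(n);print(n,np.round(c['K'],1).tolist(),np.round(c['extrinsics'],4).tolist())
    for t in ['tweezers','post','rack','coupon','coupon_short','stand','salve_tin','cork_large']:
        print(t,[(round(d['p'],2),d['extent']) for d in r.cut_out(t,n)][:4])
print(r.get_state()['time_s'])
E
```

```text
0.0 [0.24694193 0.62768342 0.22564094] [ 1.79907666e+02 -6.73935538e-03 -2.14817446e+01] 0.08779775161969357 -0.0188
scene [[413.8, 0.0, 320.9], [0.0, 413.8, 204.7], [0.0, 0.0, 1.0]] [[0.8902, -0.3371, 0.3064, 0.2101], [-0.4552, -0.6308, 0.6284, -0.6308], [-0.0186, -0.6989, -0.715, 0.8484], [0.0, 0.0, 0.0, 1.0]]
tweezers [(0.73, [277.0, 145.3, 284.5, 172.4]), (0.56, [352.2, 174.4, 367.7, 190.5])]
post [(0.55, [273.5, 173.6, 292.6, 193.3])]
rack [(0.72, [297.4, 231.4, 337.4, 265.6]), (0.52, [306.4, 233.5, 315.5, 240.3])]
coupon [(0.42, [321.4, 236.7, 330.4, 253.1])]
coupon_short [(0.54, [304.8, 230.2, 315.2, 240.0])]
stand [(0.78, [281.0, 328.4, 307.8, 364.9]), (0.61, [325.9, 282.7, 363.4, 328.2])]
salve_tin [(0.76, [260.8, 211.4, 280.7, 232.6])]
cork_large [(0.76, [351.0, 173.0, 365.2, 192.9])]
top [[411.9, 0.0, 310.9], [0.0, 411.9, 200.1], [0.0, 0.0, 1.0]] [[-0.0409, -0.9772, 0.2084, 0.315], [-0.9991, 0.0413, -0.0028, 0.0212], [-0.0058, -0.2083, -0.978, 0.9774], [0.0, 0.0, 0.0, 1.0]]
tweezers [(0.63, [201.5, 196.1, 218.5, 206.0])]
post [(0.67, [205.6, 197.6, 234.5, 221.3])]
rack [(0.88, [307.1, 196.8, 355.2, 229.2])]
coupon [(0.57, [340.3, 200.0, 344.6, 210.4]), (0.32, [197.5, 191.8, 215.8, 204.5])]
coupon_short [(0.7, [343.2, 198.2, 343.1, 213.8]), (0.6, [315.4, 206.3, 319.7, 220.4])]
stand [(0.97, [371.5, 195.4, 426.7, 238.0]), (0.89, [345.5, 261.5, 383.8, 292.6]), (0.59, [406.6, 263.6, 448.2, 298.6])]
salve_tin [(0.63, [257.9, 237.2, 284.2, 256.6])]
cork_large [(0.61, [254.8, 124.5, 272.9, 137.7])]
0.9
```

```bash
python3 - <<'E'
import cv2
t=cv2.imread('pics/top0.png')[110:310,180:460];cv2.imwrite('pics/t1.png',cv2.resize(t,(798,570),interpolation=cv2.INTER_CUBIC))
s=cv2.imread('pics/scene0.png')[130:380,240:440];cv2.imwrite('pics/s1.png',cv2.resize(s,(480,600),interpolation=cv2.INTER_CUBIC))
E
```

```text
(no output)
```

View pics/t1.png

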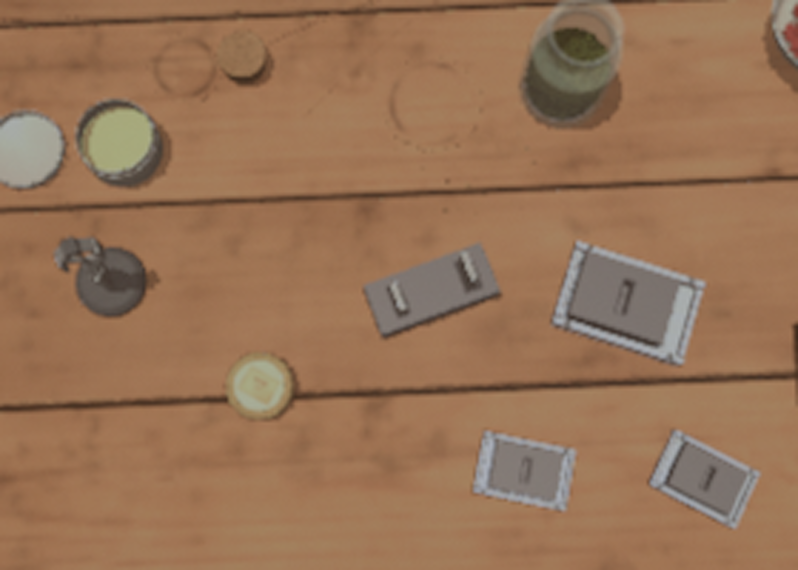

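View pics/s1.png

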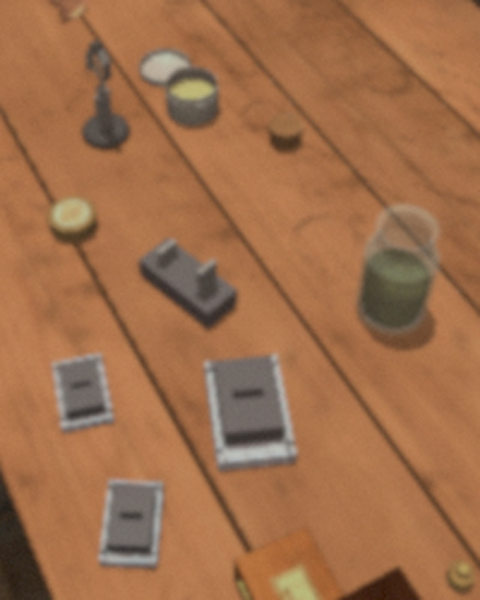

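```bash
cat > h.py <<'E'
from plant import r
import cv2,numpy as np
def ray(c,px):
    K,E=np.array(c['K']),np.array(c['extrinsics'])
    d=E[:3,:3]@np.linalg.solve(K,[px[0],px[1],1.]);return E[:3,3],d/np.linalg.norm(d)
def plane(c,px,z):
    o,d=ray(c,px);return o+d*(z-o[2])/d[2]
def tri(obs):
    A=np.zeros((3,3));b=np.zeros(3);L=[ray(c,p) for c,p in obs]
    for o,d in L:
        M=np.eye(3)-np.outer(d,d);A+=M;b+=M@o
    x=np.linalg.solve(A,b);return x,max(np.linalg.norm(np.cross(x-o,d)) for o,d in L)
def proj(c,P):
    E=np.linalg.inv(np.array(c['extrinsics']));p=np.array(c['K'])@(E[:3,:3]@np.asarray(P)+E[:3,3]);return p[:2]/p[2]
E
python3 - <<'E'
from h import *
T,S=r.get_calibration('top'),r.get_calibration('scene')
t=lambda x,y:(x/2.85+180-.3,y/2.85+110-.3); s=lambda x,y:(x/2.4+240-.3,y/2.4+130-.3)
for n,a,b in [('tail',(73,246),(95,47)),('tall',(468,256),(207,264)),('short',(395,285),(167,243)),
 ('standW',(627,297),(248,394)),('tin',(260,385),(73,212)),('cork',(243,53),(286,125)),('postfoot',(111,283),(106,130)),
 ('rackA',(366,290),(142,262)),('rackB',(481,245),(235,294)),('rackC',(500,294),(208,325))]:
    x,e=tri([(T,t(*a)),(S,s(*b))]);print(n,np.round(x*1000,0),round(e*1000,1))
for p in [(580,243),(703,285),(683,362),(553,323)]: print('stand',np.round(plane(T,t(*p),.016)*1e3))
for p in [(366,288),(481,245),(500,294),(384,336)]: print('rack',np.round(plane(T,t(*p),.026)*1e3))
W=r.get_calibration('wrist');print(np.round(W['K'],1).tolist(),np.round(W['extrinsics'],4).tolist())
E
```

```text
tail [511. 239. 138.] 0.6
tall [505. -56.  66.] 2.7
short [487.   3.  48.] 2.7
standW [ 476. -188.   28.] 0.5
tin [418. 115.  23.] 1.5
cork [703. 124.  25.] 0.5
postfoot [511. 241.   5.] 1.8
rackA [480.  28.   1.] 15.4
rackB [526. -71.  20.] 0.1
rackC [486. -86.   9.] 0.3
stand [ 525. -155.   16.]
stand [ 485. -254.   16.]
stand [ 422. -231.   16.]
stand [ 458. -127.   16.]
rack [492.  26.  26.]
rack [525. -71.  26.]
rack [483. -84.  26.]
rack [452.  13.  26.]
[[317.3, 0.0, 318.9], [0.0, 317.3, 199.7], [0.0, 0.0, 1.0]] [[-0.3655, -0.8908, -0.2698, 0.3186], [-0.9308, 0.3503, 0.1043, 0.5975], [0.0016, 0.2893, -0.9572, 0.3851], [0.0, 0.0, 0.0, 1.0]]
```

>>> {"op": "servo_tool", "data": {
  "targets": [
    {"dx":2,"dy":-3,"dz":0.5},
    {"dx":4.5,"dy":-6.5,"dz":1},
    {"dx":7,"dy":-10,"dz":1.5},
    {"dx":9.5,"dy":-13.5,"dz":2},
    {"dx":12,"dy":-17,"dz":2.4},
    {"dx":14.5,"dy":-20.5,"dz":2.4},
    {"dx":17,"dy":-24,"dz":2.4},
    {"dx":19,"dy":-27.5,"dz":2.4},
    {"dx":21,"dy":-31,"dz":2.4},
    {"dx":23,"dy":-34,"dz":2.4}
  ]
}}

```text
validation failed for argument at $.ta...
```

>>> {"op": "servo_tool", "data": {
  "targets": [
    {"dx":1.5,"dy":-2},
    {"dx":2.5,"dy":-3.5},
    {"dx":3.4,"dy":-4.9},
    {"dx":3.4,"dy":-4.9},
    {"dx":3.4,"dy":-4.9},
    {"dx":3.4,"dy":-4.9},
    {"dx":3.4,"dy":-4.9},
    {"dx":3.4,"dy":-4.9},
    {"dx":3.4,"dy":-4.9},
    {"dx":3.4,"dy":-4.9}
  ]
}}

```text
validation failed for argument at $.ta...
```

```bash
python3 - <<'E'
from h import *
s=r.get_state();print(s['time_s'],s['tcp_pos'],s['eef_rot'],s['joints'])
c=r.get_calibration('wrist');im=r.capture('wrist');cv2.imwrite('pics/w1.png',im);np.save('w1.npy',np.vstack([c['extrinsics']]))
print(proj(c,[.511,.239,.138]),[(d['p'],d['extent']) for d in r.cut_out('tweezers','wrist')])
E
```

```text
0.9 [0.24710999 0.62810872 0.22657116] [ 1.79999332e+02  7.14652578e-04 -2.14739856e+01] [ 8.50325649e+01  2.05454511e+01  6.82296906e-01 -9.30280247e-04
 -7.01372831e+01 -1.65062344e+01]
[ 885.80930625 -594.60582671] []
```

View pics/w1.png

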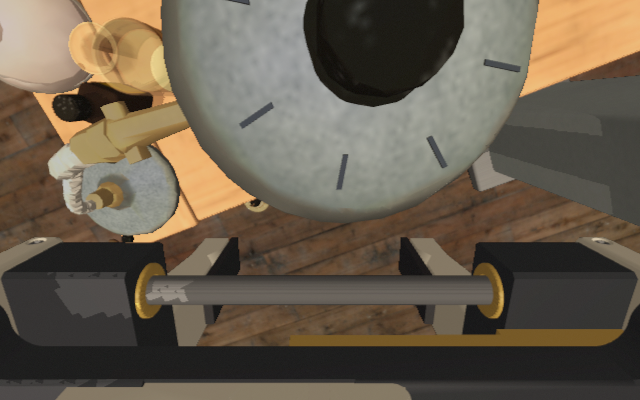

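```bash
python3 - <<'E'
import cv2,numpy as np
a=[cv2.resize(cv2.imread(f'pics/{n}0.png'),(480,300),interpolation=cv2.INTER_AREA) for n in('top','scene')]
cv2.imwrite('pics/both.png',np.vstack(a))
E
```

```text
(no output)
```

View pics/both.png

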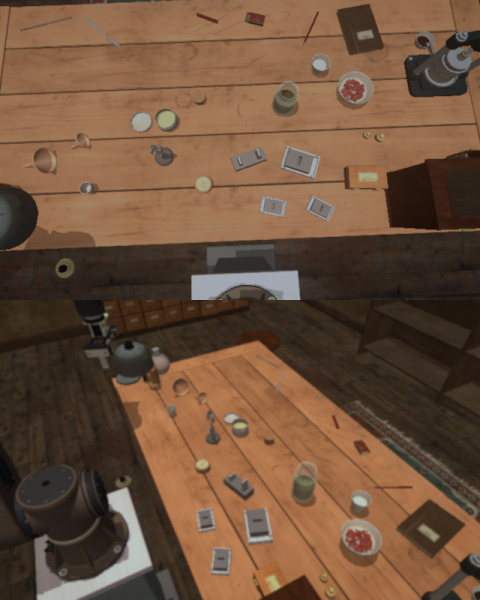

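```bash
python3 - <<'E'
from h import *
T,S,W=[r.get_calibration(n) for n in('top','scene','wrist')]
# knob/top of dome seen in the three
print(tri([(T,(14,287)),(W,(385,20))]),tri([(W,(385,20)),(S,(173,60))]),tri([(T,(14,287)),(S,(173,60))]))
for z in (.1,.15,.2,.25): print(z,[np.round(plane(W,p,z),3) for p in [(350,20),(350,220),(165,60),(535,60)]])
E
```

```text
(array([0.33962559, 0.55679474, 0.22698793]), np.float64(0.001334605359501261)) (array([0.33389952, 0.57430894, 0.29544684]), np.float64(0.002588281601434646)) (array([0.33054182, 0.47667672, 0.34001857]), np.float64(0.004302309048830456))
0.1 [array([0.369, 0.55 , 0.1  ]), array([0.208, 0.608, 0.1  ]), array([0.397, 0.703, 0.1  ]), array([0.285, 0.418, 0.1  ])]
0.15 [array([0.36 , 0.559, 0.15 ]), array([0.228, 0.606, 0.15 ]), array([0.384, 0.684, 0.15 ]), array([0.291, 0.449, 0.15 ])]
0.2 [array([0.351, 0.567, 0.2  ]), array([0.247, 0.605, 0.2  ]), array([0.37 , 0.666, 0.2  ]), array([0.297, 0.481, 0.2  ])]
0.25 [array([0.343, 0.575, 0.25 ]), array([0.266, 0.603, 0.25 ]), array([0.356, 0.648, 0.25 ]), array([0.303, 0.512, 0.25 ])]
```

>>> {"op": "servo_tool", "data": {
  "targets": [
    {"dx":0,"dy":0,"dz":3.5,"spin":0,"grip":100},
    {"dx":0,"dy":0,"dz":7.5,"spin":0,"grip":100},
    {"dx":0,"dy":0,"dz":11.5,"spin":0,"grip":100},
    {"dx":0,"dy":0,"dz":15,"spin":0,"grip":100},
    {"dx":0,"dy":0,"dz":18,"spin":0,"grip":100},
    {"dx":1,"dy":-2,"dz":18,"spin":0,"grip":100},
    {"dx":3,"dy":-5,"dz":18,"spin":0,"grip":100},
    {"dx":5,"dy":-8.4,"dz":18,"spin":0,"grip":100},
    {"dx":7,"dy":-11.8,"dz":18,"spin":0,"grip":100},
    {"dx":9,"dy":-15.2,"dz":18,"spin":0,"grip":100}
  ]
}}

```text
time_s: 1.83
tcp_pos: [0.3376, 0.4746, 0.4066]
eef_rot: [-180.0, -0.0, -21.4]
contact_force: [2.1, -0.4, 1.3]
gripper_width: 0.088
```

>>> {"op": "servo_tool", "data": {
  "targets": [
    {"dx":2,"dy":-3.4,"dz":0,"spin":0,"grip":100},
    {"dx":4.2,"dy":-6.8,"dz":0,"spin":0,"grip":100},
    {"dx":6.4,"dy":-10.2,"dz":0,"spin":0,"grip":100},
    {"dx":8.6,"dy":-13.6,"dz":0,"spin":0,"grip":100},
    {"dx":10.8,"dy":-17,"dz":0,"spin":0,"grip":100},
    {"dx":13,"dy":-20.3,"dz":-1,"spin":0,"grip":100},
    {"dx":15.2,"dy":-22,"dz":-4,"spin":0,"grip":100},
    {"dx":17.4,"dy":-23.7,"dz":-7,"spin":0,"grip":100},
    {"dx":17.4,"dy":-23.7,"dz":-11,"spin":0,"grip":100},
    {"dx":17.4,"dy":-23.7,"dz":-14,"spin":0,"grip":100}
  ]
}}

```text
time_s: 2.67
tcp_pos: [0.5113, 0.2373, 0.2638]
eef_rot: [179.9, 0.1, -21.7]
contact_force: [0.2, 0.5, -0.7]
gripper_width: 0.0874
```

```bash
python3 - <<'E'
from h import *
for i in range(2): r.capture('wrist')
s=r.get_state();print(s['time_s'],s['tcp_pos'],s['eef_rot'],s['joints'],s['contact_force'])
c=r.get_calibration('wrist');im=r.capture('wrist');cv2.imwrite('pics/w2.png',im);np.save('w2.npy',c['extrinsics'])
print(proj(c,[.511,.239,.138]),[(d['p'],d['extent']) for d in r.cut_out('tweezers','wrist')])
E
```

```text
2.7667 [0.50883098 0.23692393 0.26136984] [179.55305177   0.30395779 -21.57525684] [ 44.87748871   8.97408922 -10.33656422  -0.10570884 -71.22054028
  23.58293441] [-0.96944917  0.35663323  0.0807024 ]
[311.87584403 189.95561136] [(0.81, [299.3, 164.9, 330.1, 197.8]), (0.37, [601.7, 28.2, 639.5, 94.4])]
```

View pics/w2.png

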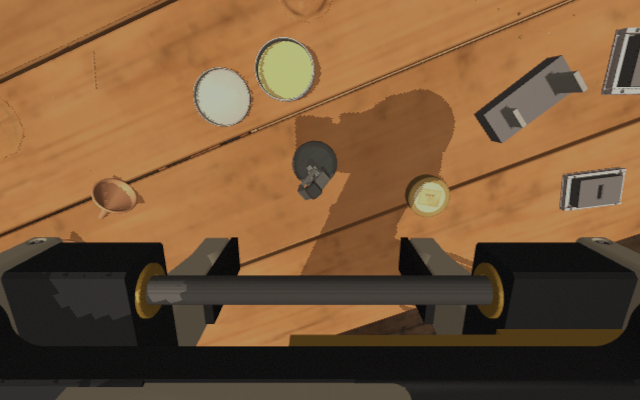

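```bash
python3 - <<'E'
import cv2
im=cv2.imread('pics/w2.png')[135:210,280:350];cv2.imwrite('pics/w2c.png',cv2.resize(im,(560,600),interpolation=cv2.INTER_CUBIC))
E
```

```text
(no output)
```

View pics/w2c.png

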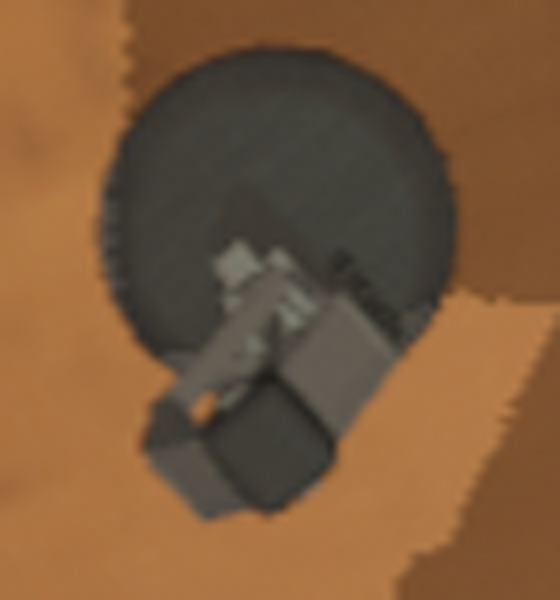

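```bash
python3 - <<'E'
from h import *
c=r.get_calibration('wrist');c=dict(c);c['extrinsics']=np.load('w2.npy')
f=lambda x,y:(x/8+280-.5,y/8+135-.5)
q=[plane(c,f(*p),.142) for p in [(270,372),(335,443),(270,515),(203,440)]]
print('tail c',np.mean(q,0),[np.linalg.norm(q[i]-q[i-1])for i in range(4)],[np.degrees(np.arctan2(*(q[i]-q[i-1])[1::-1])) for i in range(4)])
foot=[plane(c,f(*p),.013) for p in [(280,45),(100,225),(457,215)]];
A=np.array([[2*p[0],2*p[1],1] for p in foot]);s=np.linalg.solve(A,[p[0]**2+p[1]**2 for p in foot]);print('foot',s[:2],np.sqrt(s[2]+s[0]**2+s[1]**2))
im=cv2.imread('pics/w2c.png');out=[]
cx,cy=np.mean(q,0)[:2]
a0=np.degrees(np.arctan2(*(q[1]-q[0])[1::-1]))
for yaw in (a0,a0+90):
    g=im.copy();a=np.radians(yaw);R=np.array([[np.cos(a),-np.sin(a)],[np.sin(a),np.cos(a)]])
    P=lambda x,y,z:tuple(((proj(c,[*(R@[x,y]+[cx,cy]),z+.066])-[280,135]+.5)*8).astype(int).tolist())
    for sgn in(1,-1):
        L=[P(u/1e3,sgn*.016,z/1e3) for u,z in((-6,29),(6,29),(6,57),(-6,57))];cv2.polylines(g,[np.array(L)],True,(0,255,255) if sgn>0 else (255,255,0),2)
    L=[P(u/1e3,v/1e3,.076) for u,v in((-6.5,-6),(6.5,-6),(6.5,6),(-6.5,6))];cv2.polylines(g,[np.array(L)],True,(0,0,255),2)
    L=[P(u/1e3,v/1e3,0) for u,v in((-11,-3),(11,-3),(11,3),(-11,3))];cv2.polylines(g,[np.array(L)],True,(0,255,0),2)
    out.append(g[:, :440]);print(yaw)
cv2.imwrite('pics/ov.png',cv2.resize(np.hstack(out),(800,545)))
E
```

```text
tail c [0.51165378 0.23740352 0.142     ] [np.float64(0.010976719643149016), np.float64(0.011056805579765112), np.float64(0.011283013394243849), np.float64(0.011663313159400874)] [np.float64(-65.54695578298947), np.float64(-160.0739236908703), np.float64(117.41375013740486), np.float64(18.725738680379667)]
foot [0.51243429 0.2365764 ] 0.028876791446133525
-160.0739236908703
-70.07392369087029
```

View pics/ov.png

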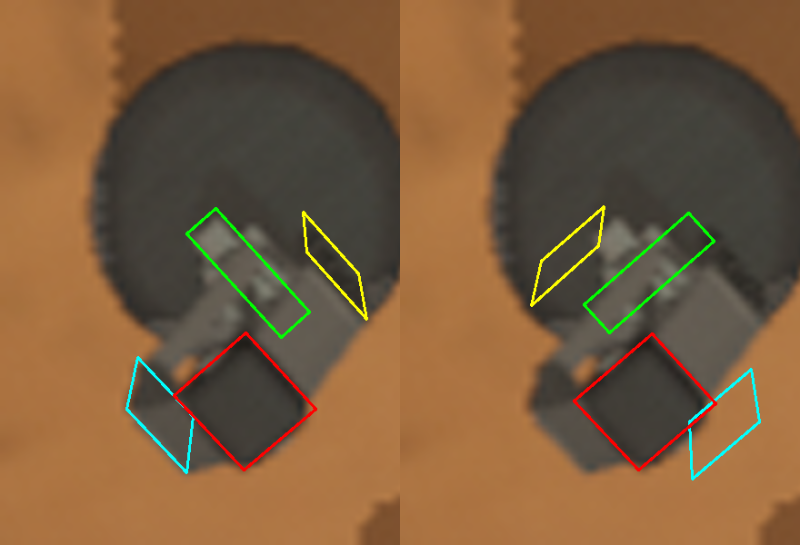

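>>> {"op": "servo_tool", "data": {
  "targets": [
    {"dx":0,"dy":0,"dz":-1,"spin":0.12,"grip":100},
    {"dx":0,"dy":0,"dz":-2,"spin":0.24,"grip":100},
    {"dx":0,"dy":0,"dz":-3,"spin":0.36,"grip":100},
    {"dx":0,"dy":0,"dz":-4,"spin":0.48,"grip":100},
    {"dx":0,"dy":0,"dz":-5,"spin":0.6,"grip":100},
    {"dx":0,"dy":0,"dz":-6,"spin":0.71,"grip":100},
    {"dx":0.1,"dy":-0.2,"dz":-7,"spin":0.76,"grip":100},
    {"dx":0.1,"dy":-0.2,"dz":-8,"spin":0.76,"grip":100},
    {"dx":0.1,"dy":-0.2,"dz":-9,"spin":0.76,"grip":100},
    {"dx":0.1,"dy":-0.2,"dz":-9,"spin":0.76,"grip":100}
  ]
}}

```text
time_s: 3.7
tcp_pos: [0.5118, 0.2374, 0.176]
eef_rot: [-180.0, 0.0, 22.0]
contact_force: [-0.7, -1.4, -1.7]
gripper_width: 0.0875
```

```bash
python3 - <<'E'
from h import *
for i in range(4):
    s=r.get_state();print(s['time_s'],s['tcp_pos'],s['eef_rot']);c=r.get_calibration('wrist');im=r.capture('wrist')
cv2.imwrite('pics/w3.png',im[100:300,180:460].repeat(2,0).repeat(2,1));np.save('w3.npy',c['extrinsics'])
for n in ('tweezers','post'):print([(d['p'],d['extent']) for d in r.cut_out(n,'wrist')])
print(s['joints'],s['contact_force'],proj(c,[.512,.237,.142]))
E
```

```text
3.7 [0.51181264 0.2374028  0.17597023] [-1.79996308e+02  3.37415811e-02  2.19713626e+01]
3.75 [0.51205347 0.23735528 0.17666061] [1.79986291e+02 1.59107740e-02 2.20023003e+01]
3.8 [0.51241279 0.23745542 0.17717357] [ 1.79991464e+02 -3.26117357e-02  2.20204843e+01]
3.85 [0.51255174 0.23757944 0.17740917] [-1.79997990e+02 -6.25767134e-02  2.20401544e+01]
[(0.63, [293.8, 181.5, 338.7, 237.1])]
[(0.89, [287.4, 149.6, 348.4, 205.9])]
[ 4.47315045e+01  1.23791279e+01 -1.75121542e+01  2.57202537e-02
 -6.00502119e+01  6.72958218e+01] [-0.23847316  1.20014007  0.3378064 ] [317.01404353 226.29967223]
```

View pics/w3.png

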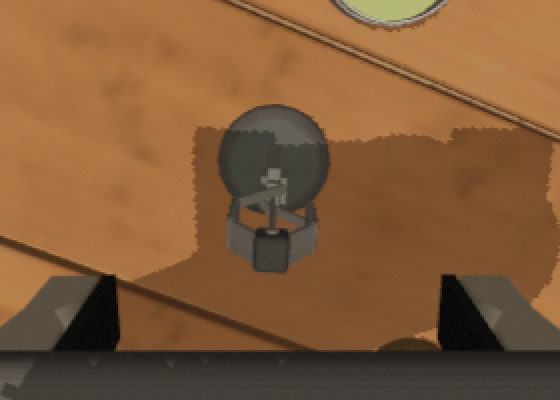

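>>> {"op": "servo_tool", "data": {
  "targets": [
    {"dx":0,"dy":0,"dz":-1.5,"spin":0,"grip":100},
    {"dx":0,"dy":0,"dz":-3.5,"spin":0,"grip":100},
    {"dx":0,"dy":0,"dz":-5.5,"spin":0,"grip":100},
    {"dx":0,"dy":0,"dz":-7.5,"spin":0,"grip":80},
    {"dx":0,"dy":0,"dz":-8.7,"spin":0,"grip":70},
    {"dx":0,"dy":0,"dz":-8.7,"spin":0,"grip":60},
    {"dx":0,"dy":0,"dz":-8.7,"spin":0,"grip":50},
    {"dx":0,"dy":0,"dz":-8.7,"spin":0,"grip":45},
    {"dx":0,"dy":0,"dz":-8.7,"spin":0,"grip":10},
    {"dx":0,"dy":0,"dz":-8.7,"spin":0,"grip":10}
  ],
  "squeeze": 45
}}

```text
time_s: 4.83
tcp_pos: [0.5127, 0.2376, 0.0907]
eef_rot: [-180.0, -0.1, 22.1]
contact_force: [0.1, -0.8, 0.7]
gripper_width: 0.0465
```

>>> {"op": "servo_tool", "data": {
  "targets": [
    {"dx":0,"dy":0,"dz":0,"spin":0,"grip":10},
    {"dx":0,"dy":0,"dz":0,"spin":0,"grip":10},
    {"dx":0,"dy":0,"dz":0,"spin":0,"grip":10},
    {"dx":0,"dy":0,"dz":0,"spin":0,"grip":10},
    {"dx":0,"dy":0,"dz":0,"spin":0,"grip":10},
    {"dx":0,"dy":0,"dz":0,"spin":0,"grip":10},
    {"dx":0,"dy":0,"dz":0,"spin":0,"grip":10},
    {"dx":0,"dy":0,"dz":0,"spin":0,"grip":10},
    {"dx":0,"dy":0,"dz":0,"spin":0,"grip":10},
    {"dx":0,"dy":0,"dz":0,"spin":0,"grip":10}
  ]
}}

```text
time_s: 5.67
tcp_pos: [0.512, 0.237, 0.0894]
eef_rot: [180.0, 0.0, 22.1]
contact_force: [-0.4, 0.3, 0.1]
gripper_width: 0.0278
```

```bash
python3 - <<'E'
from h import *
s=r.get_state();print(s)
E
```

```text
{'time_s': 5.6667, 'joints': array([ 4.47123551e+01,  1.75600372e+01, -2.35590804e+01, -2.63926361e-03,
       -4.88967865e+01,  6.73568682e+01]), 'qd': array([-0.00041426, -0.16043488, -0.02994595, -0.04293791,  0.0151926 ,
        0.09786816]), 'joint_torque': array([-5.84721914e-03, -4.87271941e+01,  2.37660259e+01,  5.62458873e+00,
        8.40568193e-02, -2.07140865e-04]), 'tcp_pos': array([0.51203314, 0.23704147, 0.08944289]), 'eef_rot': array([1.79995712e+02, 1.54436677e-02, 2.20674873e+01]), 'contact_force': array([-0.4373792 ,  0.34590083,  0.12913749]), 'moment': array([-0.04578221, -0.04781571,  0.02061285]), 'gripper_width': 0.0278161806387026}
```

>>> {"op": "servo_tool", "data": {
  "targets": [
    {"dx":0,"dy":0,"dz":1,"spin":0,"grip":10},
    {"dx":0,"dy":0,"dz":3,"spin":0,"grip":10},
    {"dx":0,"dy":0,"dz":6,"spin":0,"grip":10},
    {"dx":0,"dy":0,"dz":9,"spin":0,"grip":10},
    {"dx":0,"dy":-1,"dz":12,"spin":0,"grip":10},
    {"dx":0,"dy":-4,"dz":12,"spin":0,"grip":10},
    {"dx":0,"dy":-7.5,"dz":12,"spin":0,"grip":10},
    {"dx":0,"dy":-11,"dz":12,"spin":0,"grip":10},
    {"dx":0,"dy":-14.5,"dz":12,"spin":0,"grip":10},
    {"dx":0,"dy":-18,"dz":12,"spin":0,"grip":10}
  ]
}}

```text
time_s: 6.5
tcp_pos: [0.5118, 0.0557, 0.2106]
eef_rot: [-180.0, -0.1, 22.1]
contact_force: [0.6, -0.2, -1.7]
gripper_width: 0.0272
```

>>> {"op": "servo_tool", "data": {
  "targets": [
    {"dx":0,"dy":-2,"dz":0,"spin":0,"grip":10},
    {"dx":0,"dy":-3.7,"dz":0,"spin":0,"grip":10},
    {"dx":0,"dy":-3.7,"dz":0,"spin":0,"grip":10},
    {"dx":0,"dy":-3.7,"dz":0,"spin":0,"grip":10},
    {"dx":0,"dy":-3.7,"dz":0,"spin":0,"grip":10},
    {"dx":0,"dy":-3.7,"dz":0,"spin":0,"grip":10},
    {"dx":0,"dy":-3.7,"dz":0,"spin":0,"grip":10},
    {"dx":0,"dy":-3.7,"dz":0,"spin":0,"grip":10},
    {"dx":0,"dy":-3.7,"dz":0,"spin":0,"grip":10},
    {"dx":0,"dy":-3.7,"dz":0,"spin":0,"grip":10}
  ]
}}

```text
time_s: 7.33
tcp_pos: [0.5121, 0.0205, 0.2095]
eef_rot: [-180.0, 0.0, 22.1]
contact_force: [0.2, -0.2, -1.0]
gripper_width: 0.0272
```

```bash
python3 - <<'E'
from h import *
s=r.get_state();print(s['time_s'],s['tcp_pos'],s['eef_rot'],s['gripper_width'],s['contact_force'])
c=r.get_calibration('wrist');im=r.capture('wrist');np.save('w4.npy',c['extrinsics']);cv2.imwrite('pics/w4.png',im)
print(proj(c,[.505,-.056,.066]),proj(c,[.487,.003,.048]))
for n in('coupon','coupon_short'):print([(d['p'],d['extent']) for d in r.cut_out(n,'wrist')])
cv2.imwrite('pics/w4c.png',cv2.resize(im[0:300,200:600],(800,600),interpolation=cv2.INTER_CUBIC))
E
```

```text
7.3333 [0.51208773 0.02049883 0.20948806] [-1.79998693e+02  1.14558427e-02  2.21071329e+01] 0.027244329406535782 [ 0.21762827 -0.21164428 -0.99319886]
[384.58980883 218.6272717 ] [323.70840533 207.83125683]
[(0.72, [372.6, 204.4, 391.4, 231.7])]
[(0.6, [321.7, 196.0, 330.6, 225.1])]
```

View pics/w4c.png

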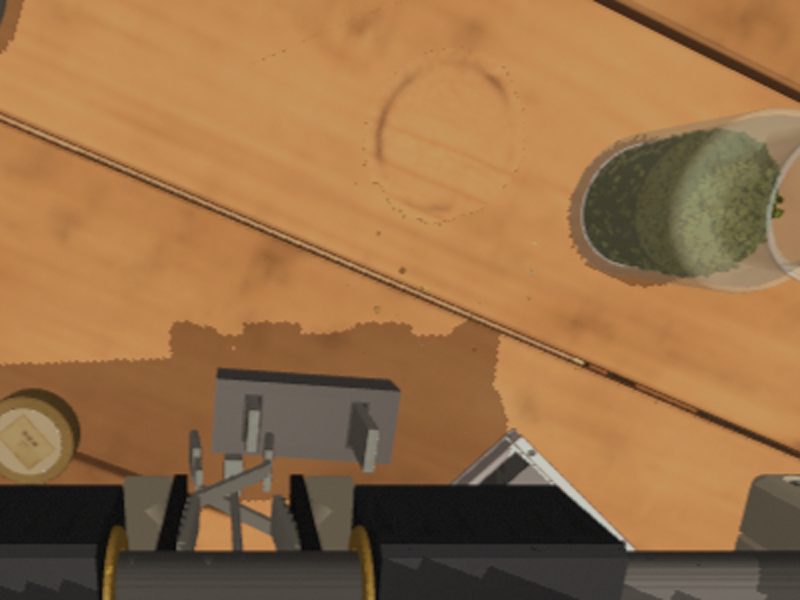

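```bash
python3 - <<'E'
import cv2
im=cv2.imread('pics/w4.png')[178:243,302:402];cv2.imwrite('pics/w4z.png',cv2.resize(im,(800,520),interpolation=cv2.INTER_CUBIC))
E
```

```text
(no output)
```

View pics/w4z.png

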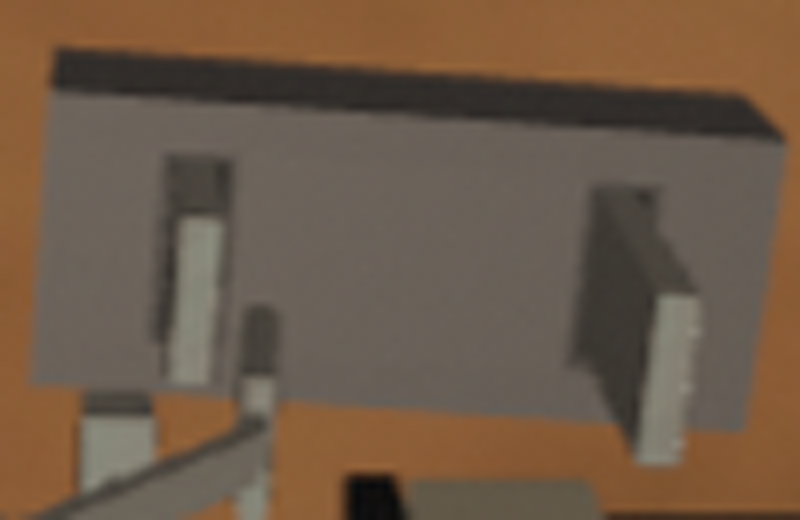

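```bash
python3 - <<'E'
from h import *
c=dict(r.get_calibration('wrist'));c['extrinsics']=np.load('w4.npy')
f=lambda p:(p[0]/8+302-.45,p[1]/8+178-.45)
ang=lambda v:np.degrees(np.arctan2(v[1],v[0]))
for nm,L,z in(('tall',[(657,293),(700,293),(683,465),(635,465)],.066),('short',[(180,215),(223,215),(208,385),(168,385)],.048),('rack',[(52,92),(785,140),(745,430),(33,384)],.026)):
    q=np.array([plane(c,f(p),z) for p in L]);print(nm,q.mean(0).round(4),'sides',[round(np.linalg.norm(q[i]-q[i-1])*1e3,1) for i in range(4)],'x yaw',ang(q[0]-q[3]),ang(q[1]-q[2]),'y',ang(q[0]-q[1])-90,ang(q[3]-q[2])-90)
T=r.get_calibration('top');
# height of tall top by triangulation of coupon top with top view
t=lambda x,y:(x/2.85+180-.3,y/2.85+110-.3)
print(tri([(c,f((669,379))),(T,t(468,262))]))
# stop of tweezers: tip ends
for z in(.163,.185):print(z,plane(c,f((258,375)),z),plane(c,f((118,415)),.185))
E
```

```text
tall [ 0.4989 -0.0595  0.066 ] sides [np.float64(23.5), np.float64(5.4), np.float64(23.5), np.float64(6.2)] x yaw 18.62538581369784 20.47525736761534 y 22.126000991951955 22.122867365868245
short [ 0.4802 -0.0023  0.048 ] sides [np.float64(24.2), np.float64(5.7), np.float64(24.2), np.float64(5.4)] x yaw 18.56283238994616 17.884621773465973 y 22.12737939305144 22.12434130406679
rack [ 0.4895 -0.0313  0.026 ] sides [np.float64(43.7), np.float64(102.9), np.float64(43.9), np.float64(103.6)] x yaw 17.975564804317738 18.783366893445187 y 18.25127009856206 18.16077039773583
(array([ 0.50106442, -0.05579149,  0.07442792]), np.float64(0.0007794895382826203))
0.163 [0.51307122 0.00808914 0.163     ] [0.51346438 0.02113186 0.185     ]
0.185 [0.52061099 0.01236834 0.185     ] [0.51346438 0.02113186 0.185     ]
```

>>> {"op": "servo_tool", "data": {
  "targets": [
    {"dx":-0.3,"dy":-2,"dz":0,"spin":-0.03,"grip":10},
    {"dx":-0.8,"dy":-5,"dz":0,"spin":-0.065,"grip":10},
    {"dx":-1.3,"dy":-8,"dz":0,"spin":-0.065,"grip":10},
    {"dx":-1.3,"dy":-8,"dz":0,"spin":-0.065,"grip":10},
    {"dx":-1.3,"dy":-8,"dz":-2,"spin":-0.065,"grip":10},
    {"dx":-1.3,"dy":-8,"dz":-4.5,"spin":-0.065,"grip":10},
    {"dx":-1.3,"dy":-8,"dz":-7,"spin":-0.065,"grip":10},
    {"dx":-1.3,"dy":-8,"dz":-8.5,"spin":-0.065,"grip":10},
    {"dx":-1.3,"dy":-8,"dz":-8.5,"spin":-0.065,"grip":10},
    {"dx":-1.3,"dy":-8,"dz":-8.5,"spin":-0.065,"grip":10}
  ]
}}

```text
time_s: 8.32
tcp_pos: [0.4989, -0.06, 0.1243]
eef_rot: [180.0, 0.1, 18.4]
contact_force: [0.9, -0.3, 0.6]
gripper_width: 0.0277
```

```bash
python3 - <<'E'
from h import *
s=r.get_state();print(s['time_s'],s['tcp_pos'],s['eef_rot'],s['gripper_width'],s['contact_force'])
c=r.get_calibration('wrist');im=r.capture('wrist');np.save('w5.npy',c['extrinsics']);cv2.imwrite('pics/w5.png',im)
print(proj(c,[.499,-.0595,.066]))
cv2.imwrite('pics/w5c.png',cv2.resize(im[150:300,220:420],(800,600),interpolation=cv2.INTER_CUBIC))
E
```

```text
8.3167 [ 0.49892808 -0.05998145  0.12433743] [1.79988379e+02 9.83187261e-02 1.83614417e+01] 0.027737895749105637 [ 0.88506357 -0.33103702  0.57224674]
[315.9277746  213.28618237]
```

View pics/w5c.png

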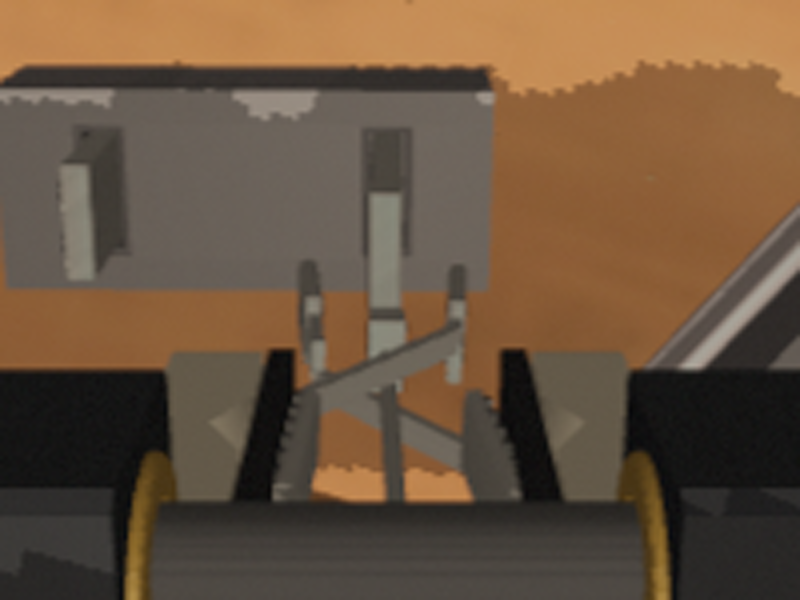

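>>> {"op": "servo_tool", "data": {
  "targets": [
    {"dx":0,"dy":0,"dz":-0.6,"spin":0,"grip":10},
    {"dx":0,"dy":0,"dz":-1.2,"spin":0,"grip":10},
    {"dx":0,"dy":0,"dz":-1.8,"spin":0,"grip":10},
    {"dx":0,"dy":0,"dz":-2.4,"spin":0,"grip":10},
    {"dx":0,"dy":0,"dz":-2.8,"spin":0,"grip":10},
    {"dx":0,"dy":0,"dz":-3.1,"spin":0,"grip":10},
    {"dx":0,"dy":0,"dz":-3.3,"spin":0,"grip":10},
    {"dx":0,"dy":0,"dz":-3.3,"spin":0,"grip":10},
    {"dx":0,"dy":0,"dz":-3.3,"spin":0,"grip":10},
    {"dx":0,"dy":0,"dz":-3.3,"spin":0,"grip":10}
  ]
}}

```text
time_s: 9.2
tcp_pos: [0.4993, -0.0599, 0.0918]
eef_rot: [180.0, -0.0, 18.4]
contact_force: [-0.9, 0.2, -0.2]
gripper_width: 0.0277
```

>>> {"op": "servo_tool", "data": {
  "targets": [
    {"dx":0,"dy":0,"dz":-0.02,"spin":0,"grip":10},
    {"dx":0,"dy":0,"dz":-0.04,"spin":0,"grip":10},
    {"dx":0,"dy":0,"dz":-0.06,"spin":0,"grip":10},
    {"dx":0,"dy":0,"dz":-0.08,"spin":0,"grip":10},
    {"dx":0,"dy":0,"dz":-0.1,"spin":0,"grip":10},
    {"dx":0,"dy":0,"dz":-0.1,"spin":0,"grip":10},
    {"dx":0,"dy":0,"dz":-0.1,"spin":0,"grip":10},
    {"dx":0,"dy":0,"dz":-0.1,"spin":0,"grip":10},
    {"dx":0,"dy":0,"dz":-0.1,"spin":0,"grip":10},
    {"dx":0,"dy":0,"dz":-0.1,"spin":0,"grip":10}
  ]
}}

```text
time_s: 10.03
tcp_pos: [0.4991, -0.0599, 0.0906]
eef_rot: [180.0, 0.0, 18.3]
contact_force: [-0.2, 0.0, -0.0]
gripper_width: 0.0272
```

>>> {"op": "servo_tool", "data": {
  "targets": [
    {"dx":0,"dy":0,"dz":-0.02,"spin":0,"grip":10},
    {"dx":0,"dy":0,"dz":-0.04,"spin":0,"grip":10},
    {"dx":0,"dy":0,"dz":-0.06,"spin":0,"grip":10},
    {"dx":0,"dy":0,"dz":-0.08,"spin":0,"grip":10},
    {"dx":0,"dy":0,"dz":-0.08,"spin":0,"grip":10},
    {"dx":0,"dy":0,"dz":-0.08,"spin":0,"grip":10},
    {"dx":0,"dy":0,"dz":-0.08,"spin":0,"grip":10},
    {"dx":0,"dy":0,"dz":-0.08,"spin":0,"grip":10},
    {"dx":0,"dy":0,"dz":-0.08,"spin":0,"grip":10},
    {"dx":0,"dy":0,"dz":-0.08,"spin":0,"grip":10}
  ]
}}

```text
time_s: 10.87
tcp_pos: [0.4991, -0.0599, 0.0898]
eef_rot: [180.0, -0.0, 18.3]
contact_force: [0.4, -0.5, -0.8]
gripper_width: 0.0272
```

```bash
python3 -c "
from h import *
s=r.get_state();print(s['tcp_pos'],s['contact_force'],s['moment'],s['gripper_width'])"
```

```text
[ 0.49911401 -0.05988542  0.08975519] [ 0.43523742 -0.53987651 -0.81623454] [-0.07395289 -0.00735342  0.04805451] 0.027204040853371504
```

>>> {"op": "servo_tool", "data": {
  "targets": [
    {"dx":0,"dy":0,"dz":-0.02,"spin":0,"grip":10},
    {"dx":0,"dy":0,"dz":-0.04,"spin":0,"grip":10},
    {"dx":0,"dy":0,"dz":-0.05,"spin":0,"grip":10},
    {"dx":0,"dy":0,"dz":-0.05,"spin":0,"grip":10},
    {"dx":0,"dy":0,"dz":-0.05,"spin":0,"grip":10},
    {"dx":0,"dy":0,"dz":-0.05,"spin":0,"grip":10},
    {"dx":0,"dy":0,"dz":-0.05,"spin":0,"grip":10},
    {"dx":0,"dy":0,"dz":-0.05,"spin":0,"grip":10},
    {"dx":0,"dy":0,"dz":-0.05,"spin":0,"grip":10},
    {"dx":0,"dy":0,"dz":-0.05,"spin":0,"grip":10}
  ]
}}

```text
time_s: 11.7
tcp_pos: [0.4991, -0.0599, 0.0893]
eef_rot: [180.0, -0.0, 18.3]
contact_force: [0.1, 0.7, -1.4]
gripper_width: 0.0277
```

>>> {"op": "servo_tool", "data": {
  "targets": [
    {"dx":0,"dy":0,"dz":-0.02,"spin":0,"grip":10},
    {"dx":0,"dy":0,"dz":-0.04,"spin":0,"grip":10},
    {"dx":0,"dy":0,"dz":-0.05,"spin":0,"grip":10},
    {"dx":0,"dy":0,"dz":-0.05,"spin":0,"grip":10},
    {"dx":0,"dy":0,"dz":-0.05,"spin":0,"grip":10},
    {"dx":0,"dy":0,"dz":-0.05,"spin":0,"grip":10},
    {"dx":0,"dy":0,"dz":-0.05,"spin":0,"grip":10},
    {"dx":0,"dy":0,"dz":-0.05,"spin":0,"grip":10},
    {"dx":0,"dy":0,"dz":-0.05,"spin":0,"grip":10},
    {"dx":0,"dy":0,"dz":-0.05,"spin":0,"grip":10}
  ]
}}

```text
time_s: 12.53
tcp_pos: [0.4993, -0.0599, 0.089]
eef_rot: [180.0, -0.0, 18.4]
contact_force: [-0.3, -0.5, 5.5]
gripper_width: 0.0277
```

>>> {"op": "servo_tool", "data": {
  "targets": [
    {"dx":0,"dy":0,"dz":0,"spin":0,"grip":10},
    {"dx":0,"dy":0,"dz":0,"spin":0,"grip":10},
    {"dx":0,"dy":0,"dz":0,"spin":0,"grip":10},
    {"dx":0,"dy":0,"dz":0,"spin":0,"grip":10},
    {"dx":0,"dy":0,"dz":0,"spin":0,"grip":10},
    {"dx":0,"dy":0,"dz":0,"spin":0,"grip":10},
    {"dx":0,"dy":0,"dz":0,"spin":0,"grip":10},
    {"dx":0,"dy":0,"dz":0,"spin":0,"grip":10},
    {"dx":0,"dy":0,"dz":0,"spin":0,"grip":10},
    {"dx":0,"dy":0,"dz":0,"spin":0,"grip":10}
  ],
  "squeeze": 10
}}

```text
time_s: 13.37
tcp_pos: [0.4998, -0.0596, 0.0895]
eef_rot: [180.0, -0.1, 18.4]
contact_force: [-0.6, 1.0, 9.3]
gripper_width: 0.0318
```

```bash
python3 -c "
from h import *
s=r.get_state();print(s['tcp_pos'],s['contact_force'],s['moment'],s['gripper_width'])"
```

```text
[ 0.49984208 -0.05958328  0.08953026] [-0.56162555  0.95563168  9.29702475] [0.58622917 0.56401879 0.0554975 ] 0.03181830999595403
```

>>> {"op": "servo_tool", "data": {
  "targets": [
    {"dx":0,"dy":0,"dz":0.2,"spin":0,"grip":10},
    {"dx":0,"dy":0,"dz":0.5,"spin":0,"grip":10},
    {"dx":0,"dy":0,"dz":1,"spin":0,"grip":10},
    {"dx":0,"dy":0,"dz":1.5,"spin":0,"grip":10},
    {"dx":0,"dy":0,"dz":2,"spin":0,"grip":10},
    {"dx":0,"dy":0,"dz":2.5,"spin":0,"grip":10},
    {"dx":0,"dy":0,"dz":3,"spin":0,"grip":10},
    {"dx":0,"dy":0,"dz":3.5,"spin":0,"grip":10},
    {"dx":0,"dy":0,"dz":4,"spin":0,"grip":10},
    {"dx":0,"dy":0,"dz":4.5,"spin":0,"grip":10}
  ]
}}

```text
time_s: 14.2
tcp_pos: [0.4991, -0.0599, 0.1344]
eef_rot: [180.0, -0.0, 18.3]
contact_force: [-0.1, 0.9, -1.4]
gripper_width: 0.0316
```

```bash
python3 - <<'E'
from h import *
s=r.get_state();print(s['tcp_pos'],s['contact_force'],s['moment'],s['gripper_width'])
r.capture('scene')
S=r.get_calibration('scene');print([(d['p'],d['extent']) for d in r.cut_out('coupon','scene')],proj(S,[.499,-.06,.046]),proj(S,[.499,-.06,.1]),proj(S,[.499,-.06,.006]))
E
```

```text
[ 0.49911941 -0.05994684  0.13435042] [-0.08234289  0.86955085 -1.35275018] [-0.09278951 -0.05117984  0.02381253] 0.03158962167554833
[] [325.8944617  246.59760958] [325.66794461 232.34552261] [326.05150673 256.47862738]
```

>>> {"op": "servo_tool", "data": {
  "targets": [
    {"dx":0,"dy":0,"dz":2,"spin":-0.05,"grip":10},
    {"dx":0,"dy":0,"dz":4,"spin":-0.12,"grip":10},
    {"dx":-1,"dy":-1,"dz":5.5,"spin":-0.2,"grip":10},
    {"dx":-2,"dy":-2.5,"dz":6.5,"spin":-0.28,"grip":10},
    {"dx":-3.2,"dy":-4.2,"dz":6.5,"spin":-0.36,"grip":10},
    {"dx":-4.4,"dy":-5.9,"dz":6.5,"spin":-0.44,"grip":10},
    {"dx":-5.6,"dy":-7.6,"dz":6.5,"spin":-0.53,"grip":10},
    {"dx":-6.8,"dy":-9.2,"dz":6.5,"spin":-0.62,"grip":10},
    {"dx":-7.6,"dy":-10.2,"dz":6.5,"spin":-0.68,"grip":10},
    {"dx":-7.9,"dy":-10.6,"dz":6.5,"spin":-0.7,"grip":10}
  ]
}}

```text
time_s: 15.13
tcp_pos: [0.4187, -0.1669, 0.1986]
eef_rot: [180.0, 0.0, -22.0]
contact_force: [0.6, 0.7, -1.2]
gripper_width: 0.032
```

>>> {"op": "servo_tool", "data": {
  "targets": [
    {"dx":0,"dy":0,"dz":0,"spin":0,"grip":10},
    {"dx":0,"dy":0,"dz":0,"spin":0,"grip":10},
    {"dx":0,"dy":0,"dz":0,"spin":0,"grip":10},
    {"dx":0,"dy":0,"dz":0,"spin":0,"grip":10},
    {"dx":0,"dy":0,"dz":0,"spin":0,"grip":10},
    {"dx":0,"dy":0,"dz":0,"spin":0,"grip":10},
    {"dx":0,"dy":0,"dz":0,"spin":0,"grip":10},
    {"dx":0,"dy":0,"dz":0,"spin":0,"grip":10},
    {"dx":0,"dy":0,"dz":0,"spin":0,"grip":10},
    {"dx":0,"dy":0,"dz":0,"spin":0,"grip":10}
  ]
}}

```text
time_s: 15.97
tcp_pos: [0.4201, -0.1659, 0.1987]
eef_rot: [180.0, 0.0, -21.8]
contact_force: [-0.4, -0.1, -1.5]
gripper_width: 0.0322
```

```bash
python3 - <<'E'
from h import *
s=r.get_state();print(s['time_s'],s['tcp_pos'],s['eef_rot'],s['gripper_width'],s['contact_force'])
c=r.get_calibration('wrist');im=r.capture('wrist');np.save('w6.npy',c['extrinsics']);cv2.imwrite('pics/w6.png',im)
p=proj(c,[.476,-.188,.028]);print(p,proj(c,[*s['tcp_pos'][:2],s['tcp_pos'][2]-.0836]))
for n in('stand','coupon'):print([(d['p'],d['extent']) for d in r.cut_out(n,'wrist')])
# dark slot: rectify the plane z=.028 around estimate, 4 px/mm
a=np.radians(-22);R=np.array([[np.cos(a),-np.sin(a)],[np.sin(a),np.cos(a)]])
def rect(z,yaw=-22,n='pics/w6r.png'):
    src=[];dst=[]
    for u,v in((-40,-60),(40,-60),(40,60),(-40,60)):
        src.append(proj(c,[*(np.array([.4725,-.19175])+R@[u/1e3,v/1e3]),z]));dst.append(((v+60)*4,(40-u)*4))
    H=cv2.getPerspectiveTransform(np.float32(src),np.float32(dst));return cv2.warpPerspective(im,H,(480,320),flags=cv2.INTER_CUBIC)
g=rect(.028);cv2.imwrite('pics/w6r.png',np.vstack([cv2.resize(im,(480,300)),g[:300]]))
gr=cv2.cvtColor(g,cv2.COLOR_BGR2GRAY)
print('col(v)',gr[130:190].mean(0)[::8].astype(int).tolist());print('row(u)',gr[:,220:300].mean(1)[::8].astype(int).tolist())
E
```

```text
15.9667 [ 0.4201113  -0.16586765  0.19874434] [ 1.79997756e+02  2.68391803e-03 -2.17544313e+01] 0.032233078045013644 [-0.37586822 -0.10462381 -1.51882418]
[315.95022415 122.04094459] [315.51720017 205.15029562]
[(0.94, [369.6, 195.1, 443.9, 245.1]), (0.71, [269.4, 84.7, 379.0, 159.9]), (0.7, [282.2, 233.6, 324.4, 274.7])]
[(0.53, [311.3, 192.9, 325.4, 227.0])]
col(v) [101, 101, 119, 164, 138, 114, 162, 162, 163, 170, 171, 166, 134, 123, 122, 124, 126, 122, 124, 121, 124, 127, 123, 124, 127, 141, 140, 140, 141, 127, 113, 136, 136, 101, 95, 151, 151, 151, 151, 150, 137, 136, 136, 134, 136, 132, 133, 137, 132, 135, 132, 132, 142, 142, 202, 187, 146, 148, 148, 147]
row(u) [150, 147, 198, 202, 159, 184, 150, 150, 150, 150, 150, 151, 131, 137, 138, 135, 139, 136, 135, 137, 133, 132, 121, 115, 120, 115, 87, 97, 102, 102, 102, 101, 101, 100, 129, 160, 152, 99, 94, 92]
```

View pics/w6r.png

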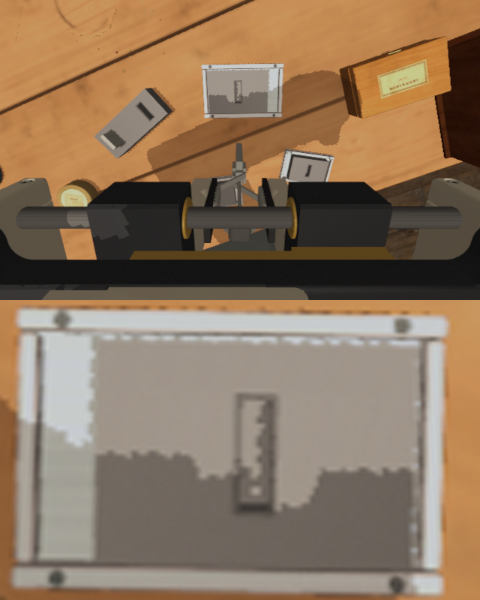

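```bash
python3 - <<'E'
from h import *
c=dict(r.get_calibration('wrist'));c['extrinsics']=np.load('w6.npy')
im=cv2.imread('pics/w6.png',0);a=np.radians(-21.8);t=np.array([.4201,-.1659,.1987])
P=lambda u,v,w:proj(c,t+[np.cos(a)*u-np.sin(a)*v,np.sin(a)*u+np.cos(a)*v,w])
for u,v in((.012,-.003),(.012,.003),(-.012,-.003),(-.012,.003)):print(u,v,P(u,v,-.0836).round(1),P(u,v,-.0236).round(1))
print(im[184:216:2,304:332])
m=r.cut_out('coupon','wrist')[0]['mask']
for y in range(190,230,3):
    k=np.where(m[y])[0];print(y,k.min() if len(k) else None,k.max() if len(k) else None)
E
```

```text
0.012 -0.003 [319.3 190.7] [319.6 216.5]
0.012 0.003 [311.7 190.7] [309.8 216.5]
-0.012 -0.003 [319.3 219.2] [319.5 252.3]
-0.012 0.003 [311.9 219.2] [310.  252.3]
[[ 93  93  93  92  92  93  84  84  85  77  73  68  65  63  65  64  63  62
   64  64  70  72  78  88  94 101 105 108]
 [ 94  92  85  81  77  71  67  63  64  63  63  64  63  63  65  69  74  82
   90  96 102 106 108 109 110 111 112 113]
 [ 70  64  64  64  65  64  62  64  63  66  70  75  84  92  97 102 107 110
  112 113 113 113 112 111 112 111 111 111]
 [ 63  63  62  64  67  71  77  86  92  98 104  99  94  96  96  97 103 105
  110 113 113 113 112 111 111 110 111 111]
 [ 70  76  87  94 101 106 109 111 113 113 101  79  70  72  72  72  72  69
   93 108 112 113 112 112 111 111 111 110]
 [106 109 111 112 113 113 113 113 113 113  99  79  70  72  71  71  72  70
   84 105 112 112 111 111 111 110 110 111]
 [113 112 112 113 113 113 113 113 114 113 100  77  70  69  72  72  71  71
   82 102 110 110 109 111 109 108 108 107]
 [113 113 112 112 113 113 112 112 113 112  95  73  70  71  72  70  71  71
   82 102 108 108 107 108 108 106 104 104]

[... 408 characters left out ...]
  71  71  73  72
   71  89 103 107 107 107 108 108 108 109]
 [114 113 113 112 112 112 111 110 111 109  88  69  71  72  71  72  70  71
   70  89 105 109 109 110 109 110 110 110]
 [113 113 111 113 112 112 111 111 110 111  89  68  71  72  72  70  71  71
   69  82 103 109 110 110 110 111 110 110]
 [111 112 112 112 113 112 112 112 112 112  90  69  72  73  71  71  71  71
   70  82 103 110 110 110 109 110 110 109]
 [112 112 112 112 114 114 114 113 113 112  89  69  72  68  67  67  67  69
   70  74  99 109 109 108 108 108 108 107]]
190 None None
193 314 321
196 314 322
199 314 322
202 314 322
205 314 322
208 313 322
211 314 323
214 314 323
217 314 323
220 314 323
223 314 323
226 318 322
229 None None
```

>>> {"op": "servo_tool", "data": {
  "targets": [
    {"dx":1,"dy":-0.4,"dz":0,"spin":0.01,"grip":10},
    {"dx":2.5,"dy":-1,"dz":-1,"spin":0.015,"grip":10},
    {"dx":4,"dy":-1.5,"dz":-2,"spin":0.015,"grip":10},
    {"dx":5.2,"dy":-1.95,"dz":-3.5,"spin":0.015,"grip":10},
    {"dx":5.61,"dy":-2.07,"dz":-5,"spin":0.015,"grip":10},
    {"dx":5.61,"dy":-2.07,"dz":-6.5,"spin":0.015,"grip":10},
    {"dx":5.61,"dy":-2.07,"dz":-7.5,"spin":0.015,"grip":10},
    {"dx":5.61,"dy":-2.07,"dz":-8.2,"spin":0.015,"grip":10},
    {"dx":5.61,"dy":-2.07,"dz":-8.2,"spin":0.015,"grip":10},
    {"dx":5.61,"dy":-2.07,"dz":-8.2,"spin":0.015,"grip":10}
  ]
}}

```text
time_s: 17.0
tcp_pos: [0.4764, -0.1867, 0.117]
eef_rot: [180.0, -0.0, -20.9]
contact_force: [-0.1, 0.4, -1.3]
gripper_width: 0.0319
```

```bash
python3 - <<'E'
from h import *
r.capture('wrist');r.capture('wrist');s=r.get_state();t=s['tcp_pos'];print(s['time_s'],t,s['eef_rot'],s['contact_force'],s['moment'])
c=r.get_calibration('wrist');im=r.capture('wrist');cv2.imwrite('pics/w7.png',im)
# rectify stand top plane in tool frame centred on TCP: rows=+x up, cols=+y
a=np.radians(s['eef_rot'][2]);R=np.array([[np.cos(a),-np.sin(a)],[np.sin(a),np.cos(a)]])
src=[proj(c,[*(t[:2]+R@[u/1e3,v/1e3]),.028]) for u,v in((0,-20),(30,-20),(30,20),(0,20))]
H=cv2.getPerspectiveTransform(np.float32(src),np.float32([(0,30),(0,0),(40,0),(40,30)]))
g=cv2.cvtColor(cv2.warpPerspective(im,H,(41,31),flags=cv2.INTER_AREA),cv2.COLOR_BGR2GRAY)
print('cols v=-20..20');[print(30-i,g[i].tolist()) for i in range(6,30,2)]
E
```

```text
17.1 [ 0.47687278 -0.18661398  0.11767264] [-1.79981502e+02 -8.74756690e-02 -2.08750281e+01] [ 0.30660281 -0.36260049 -1.13329324] [ 0.03163362  0.00325718 -0.04124994]
cols v=-20..20
24 [106, 105, 105, 105, 105, 105, 105, 105, 105, 104, 104, 104, 104, 105, 104, 104, 104, 103, 103, 103, 103, 103, 103, 103, 102, 103, 103, 102, 102, 101, 101, 101, 102, 101, 101, 101, 101, 101, 101, 101, 101]
22 [106, 105, 105, 105, 105, 106, 104, 104, 105, 105, 104, 104, 104, 104, 103, 104, 103, 103, 103, 103, 103, 102, 103, 103, 103, 102, 102, 101, 102, 102, 102, 101, 101, 101, 101, 101, 101, 101, 101, 100, 101]
20 [105, 105, 105, 106, 105, 105, 104, 104, 104, 105, 104, 104, 103, 103, 104, 103, 103, 104, 103, 103, 103, 102, 103, 102, 103, 102, 102, 101, 102, 102, 102, 102, 102, 101, 101, 101, 101, 100, 100, 100, 100]
18 [105, 105, 105, 105, 105, 105, 104, 104, 104, 104, 105, 103, 103, 104, 104, 103, 104, 103, 102, 103, 103, 103, 102, 103, 102, 102, 102, 102, 102, 102, 101, 102, 101, 101, 101, 101, 101, 100, 100, 101, 100]
16 [105, 105, 105, 105, 105, 104, 103, 104, 104, 103, 103, 103, 104, 103, 103, 1
[... 800 characters left out ...]
, 74, 75, 74, 74, 71, 68, 81, 94, 102, 102, 102, 102, 102, 102, 102, 101, 101, 101, 101, 101, 100, 100, 100, 100, 99]
6 [105, 105, 105, 104, 104, 104, 104, 104, 105, 104, 104, 103, 93, 76, 78, 79, 74, 75, 74, 74, 72, 71, 81, 94, 102, 101, 101, 102, 102, 102, 101, 101, 101, 100, 100, 100, 101, 100, 100, 100, 100]
4 [105, 105, 104, 104, 103, 104, 105, 105, 105, 104, 104, 102, 93, 76, 78, 79, 74, 75, 75, 75, 74, 73, 81, 93, 102, 102, 102, 102, 101, 101, 102, 101, 101, 100, 100, 100, 100, 100, 100, 99, 99]
2 [103, 105, 104, 104, 104, 104, 105, 104, 103, 102, 103, 102, 92, 76, 76, 76, 75, 75, 75, 75, 74, 73, 81, 93, 101, 102, 102, 101, 101, 101, 101, 100, 101, 100, 100, 100, 100, 100, 99, 99, 99]
```

>>> {"op": "servo_tool", "data": {
  "targets": [
    {"dx":-0.01,"dy":-0.03,"dz":-0.1,"spin":0,"grip":10},
    {"dx":-0.01,"dy":-0.03,"dz":-0.2,"spin":0,"grip":10},
    {"dx":-0.01,"dy":-0.03,"dz":-0.3,"spin":0,"grip":10},
    {"dx":-0.01,"dy":-0.03,"dz":-0.4,"spin":0,"grip":10},
    {"dx":-0.01,"dy":-0.03,"dz":-0.5,"spin":0,"grip":10},
    {"dx":-0.01,"dy":-0.03,"dz":-0.55,"spin":0,"grip":10},
    {"dx":-0.01,"dy":-0.03,"dz":-0.6,"spin":0,"grip":10},
    {"dx":-0.01,"dy":-0.03,"dz":-0.63,"spin":0,"grip":10},
    {"dx":-0.01,"dy":-0.03,"dz":-0.63,"spin":0,"grip":10},
    {"dx":-0.01,"dy":-0.03,"dz":-0.63,"spin":0,"grip":10}
  ]
}}

```text
time_s: 17.98
tcp_pos: [0.4761, -0.1869, 0.1105]
eef_rot: [180.0, 0.0, -20.9]
contact_force: [-0.4, -0.1, -1.0]
gripper_width: 0.0319
```

```bash
python3 -c "
from h import *
s=r.get_state();print(s['tcp_pos'],s['contact_force'],s['moment'],s['gripper_width'])"
```

```text
[ 0.47611945 -0.18690105  0.1104505 ] [-0.44707773 -0.12564494 -1.03668654] [-0.0223607   0.0156459  -0.01884741] 0.031850390798794384
```

No contact yet. Continue in small steps.

>>> {"op": "servo_tool", "data": {
  "targets": [
    {"dx":0,"dy":0,"dz":-0.03,"spin":0,"grip":10},
    {"dx":0,"dy":0,"dz":-0.06,"spin":0,"grip":10},
    {"dx":0,"dy":0,"dz":-0.08,"spin":0,"grip":10},
    {"dx":0,"dy":0,"dz":-0.08,"spin":0,"grip":10},
    {"dx":0,"dy":0,"dz":-0.08,"spin":0,"grip":10},
    {"dx":0,"dy":0,"dz":-0.08,"spin":0,"grip":10},
    {"dx":0,"dy":0,"dz":-0.08,"spin":0,"grip":10},
    {"dx":0,"dy":0,"dz":-0.08,"spin":0,"grip":10},
    {"dx":0,"dy":0,"dz":-0.08,"spin":0,"grip":10},
    {"dx":0,"dy":0,"dz":-0.08,"spin":0,"grip":10}
  ]
}}

```text
time_s: 18.82
tcp_pos: [0.4761, -0.1869, 0.1097]
eef_rot: [-180.0, -0.0, -20.9]
contact_force: [0.3, -1.0, -1.8]
gripper_width: 0.032
```

>>> {"op": "servo_tool", "data": {
  "targets": [
    {"dx":0,"dy":0,"dz":-0.03,"spin":0,"grip":10},
    {"dx":0,"dy":0,"dz":-0.06,"spin":0,"grip":10},
    {"dx":0,"dy":0,"dz":-0.08,"spin":0,"grip":10},
    {"dx":0,"dy":0,"dz":-0.08,"spin":0,"grip":10},
    {"dx":0,"dy":0,"dz":-0.08,"spin":0,"grip":10},
    {"dx":0,"dy":0,"dz":-0.08,"spin":0,"grip":10},
    {"dx":0,"dy":0,"dz":-0.08,"spin":0,"grip":10},
    {"dx":0,"dy":0,"dz":-0.08,"spin":0,"grip":10},
    {"dx":0,"dy":0,"dz":-0.08,"spin":0,"grip":10},
    {"dx":0,"dy":0,"dz":-0.08,"spin":0,"grip":10}
  ]
}}

```text
time_s: 19.65
tcp_pos: [0.4761, -0.1869, 0.1089]
eef_rot: [180.0, -0.0, -20.9]
contact_force: [-0.4, 0.9, -0.8]
gripper_width: 0.0319
```

>>> {"op": "servo_tool", "data": {
  "targets": [
    {"dx":0,"dy":0,"dz":-0.05,"spin":0,"grip":10},
    {"dx":0,"dy":0,"dz":-0.1,"spin":0,"grip":10},
    {"dx":0,"dy":0,"dz":-0.15,"spin":0,"grip":10},
    {"dx":0,"dy":0,"dz":-0.2,"spin":0,"grip":10},
    {"dx":0,"dy":0,"dz":-0.25,"spin":0,"grip":10},
    {"dx":0,"dy":0,"dz":-0.3,"spin":0,"grip":10},
    {"dx":0,"dy":0,"dz":-0.3,"spin":0,"grip":10},
    {"dx":0,"dy":0,"dz":-0.3,"spin":0,"grip":10},
    {"dx":0,"dy":0,"dz":-0.3,"spin":0,"grip":10},
    {"dx":0,"dy":0,"dz":-0.3,"spin":0,"grip":10}
  ]
}}

```text
time_s: 20.48
tcp_pos: [0.4761, -0.1869, 0.1059]
eef_rot: [-180.0, -0.0, -20.9]
contact_force: [-0.2, 0.0, -1.8]
gripper_width: 0.032
```

```bash
python3 -c "
from h import *
s=r.get_state();print(s['tcp_pos'],s['contact_force'],s['moment'],s['gripper_width'])"
```

```text
[ 0.47614591 -0.18688039  0.10589096] [-0.2402581   0.0237768  -1.84355683] [-0.06387197  0.03963852 -0.0216567 ] 0.032033805993285286
```

No side force; it is in the slot. Lower on.

>>> {"op": "servo_tool", "data": {
  "targets": [
    {"dx":0,"dy":0,"dz":-0.1,"spin":0,"grip":10},
    {"dx":0,"dy":0,"dz":-0.2,"spin":0,"grip":10},
    {"dx":0,"dy":0,"dz":-0.3,"spin":0,"grip":10},
    {"dx":0,"dy":0,"dz":-0.4,"spin":0,"grip":10},
    {"dx":0,"dy":0,"dz":-0.5,"spin":0,"grip":10},
    {"dx":0,"dy":0,"dz":-0.6,"spin":0,"grip":10},
    {"dx":0,"dy":0,"dz":-0.7,"spin":0,"grip":10},
    {"dx":0,"dy":0,"dz":-0.8,"spin":0,"grip":10},
    {"dx":0,"dy":0,"dz":-0.8,"spin":0,"grip":10},
    {"dx":0,"dy":0,"dz":-0.8,"spin":0,"grip":10}
  ]
}}

```text
time_s: 21.32
tcp_pos: [0.4761, -0.1869, 0.0978]
eef_rot: [180.0, 0.0, -20.9]
contact_force: [-0.8, 0.2, -1.1]
gripper_width: 0.0321
```

>>> {"op": "servo_tool", "data": {
  "targets": [
    {"dx":0,"dy":0,"dz":-0.05,"spin":0,"grip":10},
    {"dx":0,"dy":0,"dz":-0.1,"spin":0,"grip":10},
    {"dx":0,"dy":0,"dz":-0.15,"spin":0,"grip":10},
    {"dx":0,"dy":0,"dz":-0.2,"spin":0,"grip":10},
    {"dx":0,"dy":0,"dz":-0.25,"spin":0,"grip":10},
    {"dx":0,"dy":0,"dz":-0.3,"spin":0,"grip":10},
    {"dx":0,"dy":0,"dz":-0.35,"spin":0,"grip":10},
    {"dx":0,"dy":0,"dz":-0.35,"spin":0,"grip":10},
    {"dx":0,"dy":0,"dz":-0.35,"spin":0,"grip":10},
    {"dx":0,"dy":0,"dz":-0.35,"spin":0,"grip":10}
  ]
}}

```text
time_s: 22.15
tcp_pos: [0.4761, -0.1869, 0.0944]
eef_rot: [-180.0, -0.0, -20.9]
contact_force: [0.7, -0.2, -0.3]
gripper_width: 0.0323
```

>>> {"op": "servo_tool", "data": {
  "targets": [
    {"dx":0,"dy":0,"dz":-0.02,"spin":0,"grip":10},
    {"dx":0,"dy":0,"dz":-0.04,"spin":0,"grip":10},
    {"dx":0,"dy":0,"dz":-0.06,"spin":0,"grip":10},
    {"dx":0,"dy":0,"dz":-0.08,"spin":0,"grip":10},
    {"dx":0,"dy":0,"dz":-0.08,"spin":0,"grip":10},
    {"dx":0,"dy":0,"dz":-0.08,"spin":0,"grip":10},
    {"dx":0,"dy":0,"dz":-0.08,"spin":0,"grip":10},
    {"dx":0,"dy":0,"dz":-0.08,"spin":0,"grip":10},
    {"dx":0,"dy":0,"dz":-0.08,"spin":0,"grip":10},
    {"dx":0,"dy":0,"dz":-0.08,"spin":0,"grip":10}
  ]
}}

```text
time_s: 22.98
tcp_pos: [0.4763, -0.1869, 0.0937]
eef_rot: [-180.0, -0.0, -20.9]
contact_force: [-0.7, 0.9, 3.3]
gripper_width: 0.0319
```

>>> {"op": "servo_tool", "data": {
  "targets": [
    {"dx":0,"dy":0,"dz":-0.02,"spin":0,"grip":10},
    {"dx":0,"dy":0,"dz":-0.04,"spin":0,"grip":10},
    {"dx":0,"dy":0,"dz":-0.04,"spin":0,"grip":10},
    {"dx":0,"dy":0,"dz":-0.04,"spin":0,"grip":10},
    {"dx":0,"dy":0,"dz":-0.04,"spin":0,"grip":10},
    {"dx":0,"dy":0,"dz":-0.04,"spin":0,"grip":10},
    {"dx":0,"dy":0,"dz":-0.04,"spin":0,"grip":10},
    {"dx":0,"dy":0,"dz":-0.04,"spin":0,"grip":10},
    {"dx":0,"dy":0,"dz":-0.04,"spin":0,"grip":10},
    {"dx":0,"dy":0,"dz":-0.04,"spin":0,"grip":10}
  ]
}}

```text
time_s: 23.82
tcp_pos: [0.4766, -0.187, 0.0937]
eef_rot: [-180.0, -0.1, -20.9]
contact_force: [0.3, 1.0, 7.0]
gripper_width: 0.0319
```

>>> {"op": "servo_tool", "data": {
  "targets": [
    {"dx":0,"dy":0,"dz":0.03,"spin":0,"grip":10},
    {"dx":0,"dy":0,"dz":0.04,"spin":0,"grip":10},
    {"dx":0,"dy":0,"dz":0.04,"spin":0,"grip":38},
    {"dx":0,"dy":0,"dz":0.04,"spin":0,"grip":42},
    {"dx":0,"dy":0,"dz":0.04,"spin":0,"grip":48},
    {"dx":0,"dy":0,"dz":0.04,"spin":0,"grip":55},
    {"dx":0,"dy":0,"dz":0.04,"spin":0,"grip":65},
    {"dx":0,"dy":0,"dz":0.04,"spin":0,"grip":80},
    {"dx":0,"dy":0,"dz":0.04,"spin":0,"grip":90},
    {"dx":0,"dy":0,"dz":0.04,"spin":0,"grip":90}
  ]
}}

```text
time_s: 24.65
tcp_pos: [0.4761, -0.1869, 0.0935]
eef_rot: [180.0, 0.0, -20.9]
contact_force: [1.0, 0.6, 1.1]
gripper_width: 0.0693
```

```bash
python3 - <<'E'
from h import *
s=r.get_state();t=s['tcp_pos'];print(s['time_s'],t,s['contact_force'],s['gripper_width'])
c=r.get_calibration('wrist');im=r.capture('wrist');cv2.imwrite('pics/w8.png',im)
print('pred tail',proj(c,[t[0],t[1],.146]),'tips',proj(c,[t[0],t[1],.048]),[(d['p'],d['extent']) for d in r.cut_out('tweezers','wrist')],[(d['p'],d['extent']) for d in r.cut_out('coupon','wrist')])
E
```

```text
24.65 [ 0.47607298 -0.18686779  0.09351457] [0.99194807 0.55810663 1.07083957] 0.06928727532977465
pred tail [312.4930568  311.62642546] tips [315.01671492 222.08019916] [(0.59, [283.1, 218.3, 355.5, 322.9])] [(0.57, [311.8, 198.8, 322.8, 227.2])]
```

Stands. Retreat straight up, then check from outside.

>>> {"op": "servo_tool", "data": {
  "targets": [
    {"dx":0,"dy":0,"dz":0.3,"spin":0,"grip":98},
    {"dx":0,"dy":0,"dz":1,"spin":0,"grip":98},
    {"dx":0,"dy":0,"dz":2.5,"spin":0,"grip":98},
    {"dx":0,"dy":0,"dz":4.5,"spin":0,"grip":98},
    {"dx":0,"dy":0,"dz":7,"spin":0,"grip":98},
    {"dx":0,"dy":0,"dz":10,"spin":0,"grip":98},
    {"dx":0,"dy":0,"dz":13,"spin":0,"grip":98},
    {"dx":0,"dy":0,"dz":16,"spin":0,"grip":98},
    {"dx":0,"dy":0,"dz":16,"spin":0,"grip":98},
    {"dx":0,"dy":0,"dz":16,"spin":0,"grip":98}
  ]
}}

```text
time_s: 25.63
tcp_pos: [0.4771, -0.187, 0.2562]
eef_rot: [-179.9, -0.3, -20.9]
contact_force: [0.8, 1.0, -0.4]
gripper_width: 0.0861
```

```bash
python3 - <<'E'
from h import *
r.capture('wrist');s=r.get_state();print(s['time_s'],s['tcp_pos'],s['contact_force'],s['gripper_width'])
X=np.array([.476,-.187])
for n in('wrist','scene','top'):
    c=r.get_calibration(n);im=r.capture(n);cv2.imwrite(f'pics/e_{n}.png',im)
    print(n,'pred tail',proj(c,[*X,.146]).round(1),'tips',proj(c,[*X,.048]).round(1))
    for o in('tweezers','coupon','coupon_short','salve_tin','cork_large'):print(o,[(d['p'],np.round(d['extent'],0).tolist()) for d in r.cut_out(o,n)][:2])
E
```

```text
25.6833 [ 0.47620293 -0.18678737  0.25449115] [-0.84680186  0.40165194  0.19278081] 0.08535537958886066
wrist pred tail [316.2 196.7] tips [316.8 173.4]
tweezers [(0.74, [301.0, 169.0, 334.0, 203.0])]
coupon [(0.55, [316.0, 163.0, 323.0, 169.0])]
coupon_short [(0.51, [170.0, 208.0, 191.0, 228.0])]
salve_tin []
cork_large [(0.78, [0.0, 66.0, 28.0, 105.0])]
scene pred tail [343.8 262.9] tips [342.9 288.9]
tweezers [(0.43, [340.0, 258.0, 346.0, 291.0])]
coupon [(0.65, [342.0, 281.0, 347.0, 295.0]), (0.59, [326.0, 276.0, 360.0, 326.0])]
coupon_short []
salve_tin [(0.83, [259.0, 209.0, 280.0, 232.0])]
cork_large []
top pred tail [411.2 203.6] tips [401.2 212.1]
tweezers [(0.57, [399.0, 202.0, 419.0, 209.0])]
coupon []
coupon_short []
salve_tin [(0.59, [269.0, 238.0, 274.0, 258.0])]
cork_large []
```

```bash
python3 -c "
from plant import r
r.close_job();print(r.get_state()['time_s'])"
```

```text
the job is handed in; nothing more can be done
the job is handed in; nothing more can be done
```

The tall coupon now stands in the slot of the large drying stand with the tweezers still clamped on it. I handed the job in at about 26 s of the 54 s allowed, and no verdict was reported.

What I did:
- **Tweezers:** I squeezed them open on the post at 45 N, with the fingers reading 27–28 mm, which is fully open.
- **Gripping the coupon:** I lowered them over the tall coupon until the throat stop met its top edge, at about 5.5 N. I then eased the grip to 10 N so they closed. The reading rose to 9.3 N while they closed, and the handle measured 31.8 mm against 32 mm expected.
- **Placing:** I found the slot with the wrist camera. No contact showed on the way down until the floor, where the force reached 7 N. The floor came within about 0.2–0.8 mm of the height worked out from the rack.
- **Release:** I opened the fingers and retreated 16 cm straight up.

What the last checks showed:
- **Tweezers and coupon:** All three cameras see the tweezers close to where they should be if upright. The coupon is seen at the stand by the scene and wrist cameras; the top camera missed it.
- **Robot:** The force readings were down at noise level, so nothing is being touched.
- **Bystanders:** The tin is where it was in the scene picture. The short coupon and the cork were found only in the last wrist picture, so I did not measure whether they moved, but the tool never went to either.
- **Disagreement:** The wrist camera showed a sideways bias of about 2 mm. I took it out by comparing coupon and slot in the same picture.

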